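Set a craft-stand leg to length and close its cam lever

ROBOT

A 6-joint arm with a two-finger parallel gripper is mounted at the origin on a cart in front of the work surface, level with it; the furniture and walls round the work are solid. World frame = base frame: x ahead of the robot, y to its left, z up, the work surface at z = 0. Lengths are in m, angles in rad, forces in N, time in s.
With the tool pointing down it reaches from about 0.3 to 0.875 m from the base axis. Payload 6.4 kg.
Tool frame: the origin (TCP) lies where the fingers leave the gripper's body, on its centre line; the fingertips stand 73 mm ahead of it and the grasp point (between the pads) lies 54 mm ahead of it; z points along the fingers, y is the line along which they close (so a half turn about z gives the same grasp; the last joint's range is limited). The gripper opens to 85 mm and grips with 20 to 120 N. Pads are 22 mm wide; open, the fingers measure 114 mm over their backs; the gripper's body (76 mm by 85 mm) begins 54 mm behind the grasp point. The pads swing forward as they close: fully open they stand 13 mm farther back than shut.
Start: joints at [-1.472, 0.181, 1.607, -0, 1.354, -0.206], TCP at [0.173, -0.549, 0.304] pointing down, gripper open.
Joint ranges: [-2.99, 2.99], [-0.89, 2.07], [0.3, 2.58], [-1.14, 4.28], [0, 2.63], [-3.12, 3.12]. Speed limits (rad/s): [2.57, 2.57, 3.01, 3.14, 3.14, 3.14].

INTERFACE

Orientations are given as a unit quaternion [w, x, y, z].
In Python, from bench import ctrl gives the robot as it stands.
- The arm moves only by the tool carry_out, never from a script. Its argument "steps" is one flat list of numbers, 7 for each row, row after row: the shift along the tool's x, y, z in m, then the turn, a rotation vector about the tool's x, y, z in rad, then the opening, from 0 (shut) to 1 (fully open). In form: [dx, dy, dz, wx, wy, wz, claw, dx, dy, dz, wx, wy, wz, claw, ...]. A call has 1 to 20 rows; each row is the pose to reach, as a shift and turn from the pose commanded when the call began, along the tool's axes at that moment; what a row does not reach only later rows make up. A row lasts 1/10 s, in which the tool goes at most 50 mm and 8.59 degrees, less where a joint would pass 70% of its speed; a pose out of reach is approached as far as the arm can. A call with a gripper value outside its range is refused whole. The fingers move at their own pace and stop on an object; the grip force is fixed at half the most. Time passes only in rows, so rows that repeat a pose let the fingers close. It gives the time, the measured TCP pose, the force, the opening and the grip force at its end, in the units of the state.
- ctrl.get_obs(): the state, without advancing time (a new reading comes with each control period).
- ctrl.camera(name): name is "side" or "top"; returns the picture (420x560x3 uint8, red, green, blue); there is no depth.
- ctrl.camera_params(name): a dict with "vertical_fov" (degrees; the focal length in pixels is half the picture's height over the tangent of half this angle, whatever the lens; pixels are square), "cx", "cy" (the principal point, pixels), "cam_to_world" (4x4, takes a point from camera to world coordinates). Camera axes: x right, y down, z forward; pixel columns grow to the right and rows downward; lengths in m; the calibration is good to about 2 mm. A picture is of the moment at which its call begins. camera_params takes no time and is no camera call.
- ctrl.hand_in(): hands the job in; it is judged then, once.
The state is a dict: "time_s": time; "q": joint angles; "dq": joint speeds; "joint_efforts": joint torques, N m; "eef_pos": TCP position; "eef_rot": TCP orientation; "wrist_force": force on the tool from outside, world axes, zero at the start; "torque": the same for the moment, N m; "opening": opening from 0.0 (shut) to 1.0 (fully open); "grasp_force": force on a finger pad.
Only numpy, scipy, OpenCV 4.12 (cv2) and the standard library are available. Lean on these libraries where they do the work, as an engineer would, in place of code of your own. Each camera call takes 0.05 s, during which the arm holds its last target. There are 200 camera calls.

TASK

Take the longer of the two legs out of the wooden rack and slide it down into the upright tube of the round-footed stand until the lower edge of the dark ring mark on the leg meets the rim of the tube. Without letting the leg slip from the mark, swing the stand's cam lever fully closed by turning the hand so that a finger pushes the lever's upright tab round, and finish while still holding the leg at its mark. Leave the short leg in the rack and do not knock over the cone of gold thread.

Things in the scene. Friction and masses are not known exactly. Their poses are not given: they have to be found in the camera images.
- stand: Fixed stand: grey round foot 90 mm across, 10 mm high, with one upright aluminium tube, 34 mm outside and 21 mm bore, rim 122 mm above the table, closed inside 10 mm above the table (so 112 mm deep). Origin on the tube axis at table height; z up.
- stand_rim (a point): Centre of the tube's mouth, on the tube axis at the height of the rim (122 mm above the table).
- cam_lever (a joint): Angle of the black cam lever about the tube's upright axis, rad: 0 = open, tab along the stand's own -y; it turns anticlockwise seen from above and 0.8 = closed, against its stop. Starts between 0 and 0.1. Stays where it is left, turned by about 0.04 N m of friction (1 to 2 N on the tab). It does not grip the leg hard enough to carry it.
- lever_tab (a point): Middle of the lever's upright thumb tab (turns with it), 33 mm from the tube axis, 25 mm above the rim. A radial plate 6 mm thick, 13 to 46 mm from the axis, 8 to 42 mm above the rim. Hold the leg 42 mm above its mark to reach it; come down with the fingers' closing line 70 degrees clockwise of the tab seen from above, then turn the hand anticlockwise about the leg.
- rack: Fixed light-wood block 56 x 140 x 45 mm with two upright wells 20 mm across and 35 mm deep, at 37 mm either side of the middle along its own y; origin under its middle at table height. A leg stands in each well, foot 10 mm above the table, drawn by lot which leg in which.
- long_leg_center (a point): Half-way point of the long leg, a round aluminium rod 18 mm across and 150 mm long, with a 5 mm taper at the foot and a dark ring mark 6 mm tall whose lower edge is 80 mm above the foot. About 100 g. This point is 75 mm above the foot; z along the leg, up. It may be turned freely in its tube.
- long_leg_mark (a point): On the long leg's axis at the lower edge of its dark ring mark, 80 mm above the foot and 70 mm below the top. The leg is at length when this is at the height of the stand's rim. The leg then hangs 32 mm clear of the tube's closed end and falls if released.
- short_leg_center (a point): Half-way point of the short leg, a like rod 18 mm across but 110 mm long (this point 55 mm above its foot). Stays in the rack.
- thread_cone: Loose upright cone of gold thread, 62 mm across, 150 mm tall, beyond the rack; origin at its underside. A bystander.
There are look-alikes about, which are no part of the job. Leave any green or purple look-alike of the part that bears long_leg_center alone.

How it is judged:
By the outcome, as a careful person would: the job done as asked, in the order asked, and still so for the second after the job is handed in, while the arm keeps its last pose, push and grip.
It also fails if it takes over 51 s, if anything falls off the work surface, if the arm or the gripper's body presses on something with over 40 N, if the wrist force passes 120 N, or if a joint passes its speed limit or range.

## Working session

There is one attempt and no reset: what is moved stays moved. The work goes in short steps, Python scripts to look and compute and a tool call to move; the robot and the scene stay as the last step left them, time stands still between calls to the robot, and variables do not carry over. Pictures are saved under pics/ and viewed, at most 13 in all, crops included, and the job is handed in when it is done.

Besides the shell and the picture viewer there is one more tool, called as name(argument=value, ...) on one line, values as JSON. carry_out: Moves the arm, as the interface text tells. Its arguments: {"type":"object","properties":{"steps":{"type":"array"}},"required":["steps"]}

```bash
mkdir -p pics
python3 - <<'E'
from bench import ctrl
import cv2,numpy as np
for n in("top","side"):
    cv2.imwrite(f"pics/{n}0.png",ctrl.camera(n)[:,:,::-1]); p=ctrl.camera_params(n); print(n,p)
o=ctrl.get_obs();print(o)
E
```

```text
top {'vertical_fov': 48.740507137385336, 'cx': 276.8122403777091, 'cy': 210.7872394149962, 'cam_to_world': array([[ 0.0051003 , -0.99096191,  0.13404655,  0.37831464],
       [-0.99997332, -0.00575522, -0.00449869,  0.22869246],
       [ 0.00522949, -0.13402003, -0.99096483,  1.17944627],
       [ 0.        ,  0.        ,  0.        ,  1.        ]])}
side {'vertical_fov': 49.98193134410783, 'cx': 293.22492316196883, 'cy': 213.47122752185015, 'cam_to_world': array([[-0.99359771, -0.07199391,  0.08706584,  0.44893473],
       [-0.11295496,  0.61816784, -0.77788797,  0.87260165],
       [ 0.00218189, -0.78274223, -0.62234222,  0.64220561],
       [ 0.        ,  0.        ,  0.        ,  1.        ]])}
{'time_s': 0.1, 'q': array([-1.47230734e+00,  1.81487384e-01,  1.60790589e+00, -2.39398106e-05,
        1.35379709e+00, -2.06283668e-01]), 'dq': array([-0.00080598, -0.00440952, -0.00254108, -0.00038125,  0.0015625 ,
       -0.00023371]), 'joint_efforts': array([ 7.08100397e-04, -4.45876372e+01, -3.52239168e+01, -3.58503303e-04,
        4.14141672e-03,  9.07883134e-06]), 'eef_pos': array([ 0.17252539, -0.54810492,  0.30306357]), 'eef_rot': array([-7.98321924e-04,  9.88410946e-01,  1.51799746e-01,  3.13650204e-05]), 'wrist_force': array([-0.6416302 , -0.99825987,  0.37382057]), 'torque': array([-0.00241485, -0.05025272, -0.01792661]), 'grasp_force': 0.0, 'opening': 0.9959693151535912}
```

View pics/top0.png

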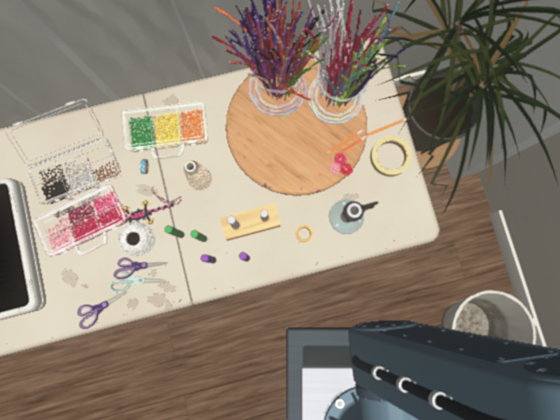

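View pics/side0.png

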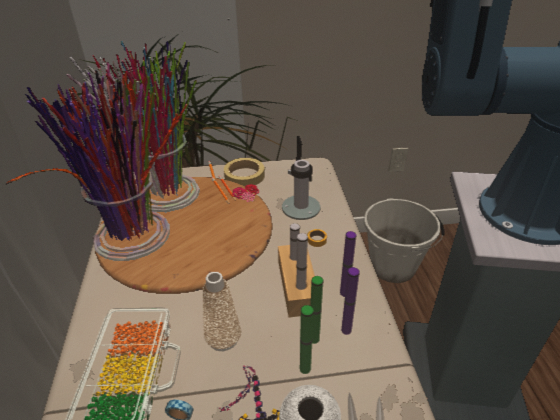

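Run:
```python
import cv2,numpy as np
a=cv2.imread("pics/top0.png")[170:270,200:400]
b=cv2.imread("pics/side0.png")[125:325,230:380]
cv2.imwrite("pics/c0.png",cv2.resize(a,None,fx=4,fy=4,interpolation=2))
cv2.imwrite("pics/c1.png",cv2.resize(b,None,fx=3,fy=3,interpolation=2))
```

```text
(no output)
```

View pics/c0.png

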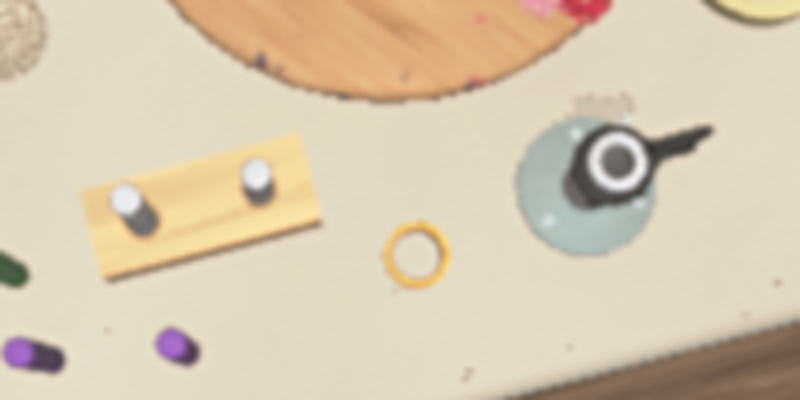

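View pics/c1.png

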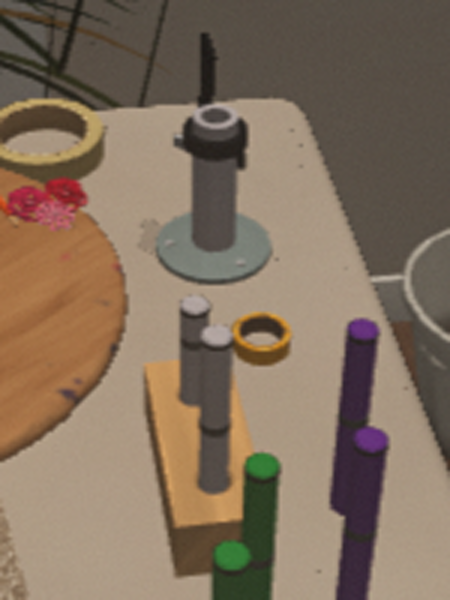

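```bash
cat > h.py <<'E'
from bench import ctrl
import numpy as np
from scipy.optimize import least_squares
P={n:ctrl.camera_params(n) for n in("top","side")}
def proj(n,X):
    p=P[n];M=np.linalg.inv(p["cam_to_world"]);c=M[:3,:3]@np.asarray(X)+M[:3,3]
    f=210/np.tan(np.radians(p["vertical_fov"]/2));return np.array([p["cx"]+f*c[0]/c[2],p["cy"]+f*c[1]/c[2]])
def tri(obs,z=None,x0=(.45,0,.12)):
    x0=list(x0)
    if z is None: g=lambda v:v
    else: g=lambda v:[v[0],v[1],z]; x0=x0[:2]
    r=least_squares(lambda v:np.concatenate([proj(n,g(v))-u for n,u in obs]),x0)
    return np.round(g(r.x),4),np.round(r.fun,2)
def c0(u,v):return("top",np.array([200+(u+.5)/4-.5,170+(v+.5)/4-.5]))
def c1(u,v):return("side",np.array([230+(u+.5)/3-.5,125+(v+.5)/3-.5]))
E
python3 - <<'E'
from h import *
for name,a,b,z in(("long",c0(127,200),c1(216,335),.16),("short",c0(257,175),c1(195,304),.12),("rim",c0(618,161),c1(216,118),.122)):
    print(name,tri([a,b]),tri([a,b],z),tri([a],z),tri([b],z))
print("tab",tri([c0(710,130)],.164),tri([c1(207,38)],.164))
print("rackcorners",[tri([c0(*c)],.045)[0] for c in((83,190),(300,135),(322,220),(107,278))])
print("cone",tri([("top",np.array([190.,168]))],.15))
E
```

```text
long (array([0.4963, 0.3247, 0.1577]), array([ 0.  , -0.06,  0.04,  0.01])) (array([0.4961, 0.3258, 0.16  ]), array([-0.58, -0.09,  0.11, -0.63])) (array([0.4959, 0.3245, 0.16  ]), array([0., 0.])) (array([0.4961, 0.3273, 0.16  ]), array([-0.,  0.]))
short (array([0.5156, 0.2537, 0.1184]), array([-0.  ,  0.03, -0.02, -0.  ])) (array([0.5154, 0.2544, 0.12  ]), array([-0.34,  0.01,  0.02, -0.41])) (array([0.5154, 0.2537, 0.12  ]), array([0., 0.])) (array([0.5153, 0.2556, 0.12  ]), array([0., 0.]))
rim (array([0.5241, 0.0452, 0.1189]), array([-0.  ,  0.34, -0.32, -0.06])) (array([0.5238, 0.0468, 0.122 ]), array([-0.47,  0.3 , -0.22, -0.86])) (array([0.5245, 0.0457, 0.122 ]), array([0., 0.])) (array([0.523 , 0.0502, 0.122 ]), array([-0.,  0.]))
tab (array([0.5364, 0.0016, 0.164 ]), array([0., 0.])) (array([0.5341, 0.0102, 0.164 ]), array([0., 0.]))
rackcorners [array([0.5152, 0.3625, 0.045 ]), array([0.5502, 0.229 , 0.045 ]), array([0.4975, 0.2152, 0.045 ]), array([0.4611, 0.3466, 0.045 ])]
cone (array([0.6143, 0.4213, 0.15  ]), array([0., 0.]))
```

```bash
cat >> h.py <<'E'
from scipy.spatial.transform import Rotation as R
def tool():
    o=ctrl.get_obs();w,x,y,z=o["eef_rot"];return o,R.from_quat([x,y,z,w])
def shift(target,yaw_y=None):
    o,r=tool();d=r.inv().apply(np.asarray(target)-o["eef_pos"]);w=np.zeros(3)
    if yaw_y is not None:
        a=np.radians(yaw_y);y=np.array([np.cos(a),np.sin(a),0]);z=np.array([0,0,-1.]);T=R.from_matrix(np.array([np.cross(y,z),y,z]).T)
        w=(r.inv()*T).as_rotvec()
    print("shift",np.round(d,4),"rot",np.round(w,4));return d,w
E
python3 -c "
from h import *
shift([.496,.3255,.26],35)"
```

```text
shift [ 0.5707 -0.7362  0.0444] rot [-8.0000e-04 -1.7000e-03 -1.8769e+00]
```

carry_out(steps=[0.571,-0.736,0.0,0,0,-1.877,1,0.571,-0.736,0.0,0,0,-1.877,1,0.571,-0.736,0.0,0,0,-1.877,1,0.571,-0.736,0.0,0,0,-1.877,1,0.571,-0.736,0.0,0,0,-1.877,1,0.571,-0.736,0.0,0,0,-1.877,1,0.571,-0.736,0.0,0,0,-1.877,1,0.571,-0.736,0.0,0,0,-1.877,1,0.571,-0.736,0.0,0,0,-1.877,1,0.571,-0.736,0.0,0,0,-1.877,1,0.571,-0.736,0.0,0,0,-1.877,1,0.571,-0.736,0.0,0,0,-1.877,1,0.571,-0.736,0.0,0,0,-1.877,1,0.571,-0.736,0.0,0,0,-1.877,1,0.571,-0.736,0.0,0,0,-1.877,1,0.571,-0.736,0.0,0,0,-1.877,1,0.571,-0.736,0.0,0,0,-1.877,1,0.571,-0.736,0.0,0,0,-1.877,1,0.571,-0.736,0.044,0,0,-1.877,1,0.571,-0.736,0.044,0,0,-1.877,1])

```text
time_s: 2.1
eef_pos: [0.4942, 0.3269, 0.2534]
eef_rot: [-0.003, 0.46, 0.888, -0.003]
wrist_force: [0.7, -1.0, -0.4]
opening: 0.999
grasp_force: 0.0
```

```bash
python3 -c "
from h import *
o,r=tool();print(o['time_s'],o['eef_pos'],np.round(r.as_matrix(),4),o['wrist_force'],o['q'])
shift([.496,.3255,.185],35)"
```

```text
2.1 [0.49424962 0.3269342  0.25343997] [[-0.5762  0.8172 -0.009 ]
 [ 0.8173  0.5762 -0.0029]
 [ 0.0028 -0.009  -1.    ]] [ 0.68398996 -0.99140357 -0.36284426] [ 3.84011673e-01  2.72213317e-01  1.60289709e+00  6.62611890e-04
  1.27590414e+00 -2.30313658e-01]
shift [-0.0024  0.0012  0.0684] rot [-0.009  -0.0028  0.0033]
```

carry_out(steps=[-0.002,0.001,0.02,-0.009,-0.003,0.003,1,-0.002,0.001,0.035,-0.009,-0.003,0.003,1,-0.002,0.001,0.05,-0.009,-0.003,0.003,1,-0.002,0.001,0.06,-0.009,-0.003,0.003,1,-0.002,0.001,0.068,-0.009,-0.003,0.003,1,-0.002,0.001,0.068,-0.009,-0.003,0.003,1,-0.002,0.001,0.068,-0.009,-0.003,0.003,1])

```text
time_s: 2.8
eef_pos: [0.4986, 0.3238, 0.1924]
eef_rot: [0.004, 0.463, 0.886, 0.004]
wrist_force: [0.5, 0.0, -0.2]
opening: 0.996
grasp_force: 0.0
```

Run:
```python
from h import *
import cv2
shift([.496,.3255,.185],35);o,r=tool();print(o['eef_pos'],o['wrist_force'])
b=ctrl.camera("side")[190:310,230:370,::-1];a=ctrl.camera("top")[170:270,180:300,::-1]
f=lambda i,s:cv2.resize(i,s,interpolation=2)
cv2.imwrite("pics/g.png",np.hstack([f(a,(400,333)),f(b,(389,333))]))
```

```text
shift [ 0.0029 -0.0013  0.0073] rot [ 0.0096  0.0032 -0.003 ]
[0.49862445 0.32383462 0.19236686] [ 0.51819765  0.03193944 -0.21473506]
```

View pics/g.png

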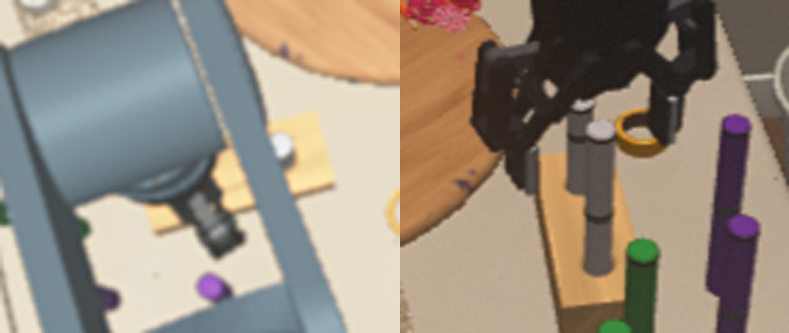

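carry_out(steps=[0.003,-0.001,0.007,0.0095,0.003,-0.003,1,0.003,-0.001,0.007,0.0095,0.003,-0.003,0.6,0.003,-0.001,0.007,0.0095,0.003,-0.003,0.4,0.003,-0.001,0.007,0.0095,0.003,-0.003,0.3,0.003,-0.001,0.007,0.0095,0.003,-0.003,0.27,0.003,-0.001,0.007,0.0095,0.003,-0.003,0.25,0.003,-0.001,0.007,0.0095,0.003,-0.003,0.25,0.003,-0.001,0.007,0.0095,0.003,-0.003,0.25,0.003,-0.001,0.007,0.0095,0.003,-0.003,0.25,0.003,-0.001,0.007,0.0095,0.003,-0.003,0.25])

```text
time_s: 3.9
eef_pos: [0.4959, 0.3258, 0.1849]
eef_rot: [-0.0, 0.462, 0.887, -0.0]
wrist_force: [0.1, -0.0, 0.3]
opening: 0.248
grasp_force: 0.0
```

Run:
```python
from h import *
shift([.496,.3255,.185],35);o,r=tool();print(o['eef_pos'],o['wrist_force'],o['opening'],o['grasp_force'])
```

```text
shift [-0.0003 -0.0001 -0.0001] rot [-0.0005 -0.      0.0001]
[0.49588967 0.32578186 0.18489484] [ 0.13759664 -0.00838584  0.2636435 ] 0.247728584997639 0.0
```

carry_out(steps=[0,0,0,0,0,0,0.22,0,0,0,0,0,0,0.21,0,0,0,0,0,0,0.2,0,0,0,0,0,0,0.1,0,0,0,0,0,0,0,0,0,0,0,0,0,0,0,0,0,0,0,0,0])

```text
time_s: 4.6
eef_pos: [0.4959, 0.3258, 0.185]
eef_rot: [-0.0, 0.462, 0.887, -0.0]
wrist_force: [-0.5, -1.1, 2.7]
opening: 0.197
grasp_force: 58.5
```

Run:
```python
from h import *
o,r=tool();print(o['eef_pos'],o['wrist_force'],r.inv().apply(o['wrist_force']),o['torque'],o['opening'],o['grasp_force'])
```

```text
[0.49590786 0.32575405 0.18501922] [-0.51323942 -1.08006239  2.65349198] [-0.59034825 -1.04125279 -2.65297017] [-0.24142028  0.26762304 -0.00231278] 0.19698454843095162 58.49733084440231
```

carry_out(steps=[0,0,-0.01,0,0,0,0,0,0,-0.025,0,0,0,0,0,0,-0.045,0,0,0,0,0,0,-0.07,0,0,0,0,0,0,-0.1,0,0,0,0,0,0,-0.13,0,0,0,0,0,0,-0.155,0,0,0,0,0,0,-0.17,0,0,0,0,-0.02,-0.011,-0.17,0,0,0,0,-0.05,-0.028,-0.17,0,0,0,0,-0.08,-0.045,-0.17,0,0,0,0,-0.11,-0.062,-0.17,0,0,0,0,-0.14,-0.079,-0.17,0,0,0,0,-0.17,-0.095,-0.17,0,0,0,0,-0.2,-0.112,-0.17,0,0,0,0,-0.22,-0.124,-0.17,0,0,0,0,-0.235,-0.132,-0.17,0,0,0,0,-0.244,-0.137,-0.17,0,0,0,0,-0.244,-0.137,-0.17,0,0,0,0,-0.244,-0.137,-0.17,0,0,0,0])

```text
time_s: 6.6
eef_pos: [0.5236, 0.0478, 0.355]
eef_rot: [-0.0, 0.462, 0.887, -0.0]
wrist_force: [0.9, 0.8, -0.1]
opening: 0.198
grasp_force: 58.7
```

carry_out(steps=[0,0,0,0,0,0,0,0,0,0,0,0,0,0,0,0,0,0,0,0,0])

```text
time_s: 6.9
eef_pos: [0.5236, 0.048, 0.355]
eef_rot: [-0.0, 0.461, 0.887, -0.0]
wrist_force: [0.8, 0.3, -1.3]
opening: 0.191
grasp_force: 58.7
```

Run:
```python
from h import *
import cv2
o,r=tool();print(o['eef_pos'],o['wrist_force'],r.as_rotvec(),o['opening'])
b=ctrl.camera("side");cv2.imwrite("pics/s2.png",b[:,:,::-1]);a=ctrl.camera("top");cv2.imwrite("pics/t2.png",a[:,:,::-1])
f=lambda i:cv2.resize(i[:,:,::-1],None,fx=4,fy=4,interpolation=2)
cv2.imwrite("pics/g2.png",np.hstack([f(b[60:210,255:355]),f(a[160:310,305:405])]))
```

```text
[0.52364495 0.04802483 0.35496035] [ 0.79248359  0.25581692 -1.30953112] [-1.44886217e+00 -2.78717627e+00  5.62563773e-04] 0.19094536163863682
```

View pics/g2.png

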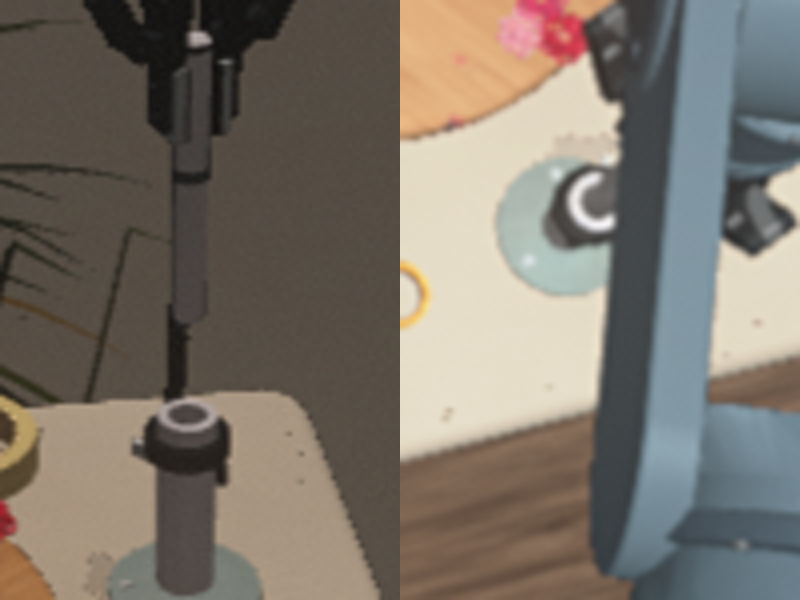

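Run:
```python
from h import *
import cv2
def ring(img,u,v,r,t):
    g=cv2.cvtColor(cv2.imread(img),cv2.COLOR_BGR2GRAY)
    x0,y0=int(u)-r,int(v)-r;s=cv2.resize(g[y0:y0+2*r+1,x0:x0+2*r+1],None,fx=8,fy=8,interpolation=2)
    m=(s>t).astype(np.uint8);cs,_=cv2.findContours(m,cv2.RETR_EXTERNAL,cv2.CHAIN_APPROX_NONE)
    c=min((c for c in cs if cv2.contourArea(c)>800),key=lambda c:np.linalg.norm(c.mean(0)[0]-s.shape[0]/2));e=cv2.fitEllipse(c)
    p=(np.array(e[0])+.5)/8-.5+[x0,y0];print(img,t,np.round(p,2),np.round(np.array(e[1])/8,2),round(e[2]));return p
for t in(150,180,200): ring("pics/top0.png",354.4,210.1,9,t)
for t in(150,180): ring("pics/top0.png",231.5,219.8,6,t)
for t in(120,140,160): ring("pics/side0.png",301.8,164,9,t)
for t in(120,140,160): ring("pics/side0.png",301.7,236.5,7,t)
for z in(.08,.18,.26,.33): print(z,(proj("side",[.5236,.048,z])-[255,60])*4+1.5)
print((proj("side",[.5238,.048,.122])-[255,60])*4+1.5)
# expected ring sizes
for X,rr in(([.524,.047,.122],.017),([.496,.3255,.16],.009)):
  for n in P:
    q=np.array([proj(n,np.array(X)+rr*np.array([np.cos(a),np.sin(a),0])) for a in np.linspace(0,6.28,30)]);print(n,np.ptp(q,axis=0))
```

```text
pics/top0.png 150 [353.96 210.01] [14.48 14.81] 143
pics/top0.png 180 [353.98 210.01] [13.73 14.11] 144
pics/top0.png 200 [354.   210.01] [13.2  13.57] 146
pics/top0.png 150 [230.27 218.21] [12.76 15.87] 51
pics/top0.png 180 [230.09 218.02] [12.28 16.01] 50
pics/side0.png 120 [301.8  162.39] [ 9.35 20.4 ] 86
pics/side0.png 140 [301.87 162.41] [ 8.69 20.12] 85
pics/side0.png 160 [301.66 163.22] [ 7.21 14.24] 80
pics/side0.png 120 [303.13 233.83] [10.62 13.02] 45
pics/side0.png 140 [303.1  233.63] [ 9.72 12.7 ] 38
pics/side0.png 160 [301.93 235.88] [5.79 7.84] 91
0.08 [186.41888235 479.83139103]
0.18 [188.96900795 320.04468951]
0.26 [191.26710395 176.04975064]
0.33 [193.50081079  36.08933114]
[187.08101269 415.19083206]
top [14.72129359 14.58142851]
side [15.70952617  8.41468976]
top [8.12745799 8.06295157]
side [11.08066613  7.33243763]
```

Run:
```python
import cv2
b=cv2.imread("pics/s2.png")[64:145,285:325]
b=cv2.resize(b,None,fx=7,fy=7,interpolation=2);b=cv2.convertScaleAbs(b,alpha=1.5)
cv2.imwrite("pics/g3.png",b)
```

```text
(no output)
```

View pics/g3.png

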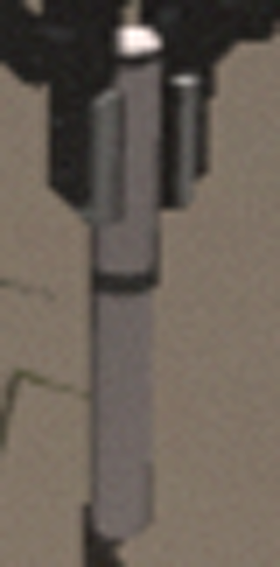

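Run:
```python
from h import *
c=P["side"]["cam_to_world"][:3,3]
def sil(z,r,x=.5236,y=.048):
    q=np.array([proj("side",[x+r*np.cos(a),y+r*np.sin(a),z]) for a in np.linspace(0,6.28,60)])
    q=(q-[285,64]+.5)*7-.5;return np.round([q.min(0),q.max(0)],1).tolist()
for n,z,r in(("top",.33,.009),("markhi",.266,.009),("marklo",.26,.009),("z190",.19,.009),("foot",.18,.0065)):print(n,sil(z,r))
```

```text
top [[95.3, 23.2], [162.7, 48.1]]
markhi [[93.2, 246.8], [157.6, 274.3]]
marklo [[93.0, 266.8], [157.1, 294.4]]
z190 [[91.0, 487.7], [152.1, 517.4]]
foot [[99.2, 521.7], [143.0, 543.3]]
```

carry_out(steps=[0,0,0.015,0,0,0,0,0,0,0.03,0,0,0,0,0,0,0.042,0,0,0,0,0,0,0.05,0,0,0,0,0,0,0.05,0,0,0,0,0,0,0.05,0,0,0,0,0,0,0.05,0,0,0,0])

```text
time_s: 7.7
eef_pos: [0.5241, 0.0473, 0.3056]
eef_rot: [0.0, 0.462, 0.887, -0.0]
wrist_force: [0.3, 0.5, -1.2]
opening: 0.191
grasp_force: 58.6
```

Run:
```python
from h import *
import cv2
o,r=tool();x,y,z=o['eef_pos'];print(x,y,z,o['wrist_force'])
b=ctrl.camera("side");cv2.imwrite("pics/s4.png",b[:,:,::-1])
b=cv2.convertScaleAbs(cv2.resize(b[130:215,275:330,::-1],None,fx=7,fy=7,interpolation=2),alpha=1.4)
cv2.imwrite("pics/g4.png",b)
def sil(z,r):
    q=np.array([proj("side",[x+r*np.cos(a),y+r*np.sin(a),z]) for a in np.linspace(0,6.28,60)])
    q=(q-[275,130]+.5)*7-.5;return np.round([q.min(0),q.max(0)],1).tolist()
f=z-.175
for n,zz,rr in(("leg+5",f+.005,.009),("foot",f,.0065),("rim",.122,.017),("bore",.122,.0105),("tube.06",.06,.017),("tube.03",.03,.017),("base",.01,.045)):print(n,sil(zz,rr))
```

```text
0.5241106998935247 0.047276013179471374 0.30560703784029697 [ 0.34661129  0.51164993 -1.18281978]
leg+5 [[158.1, 182.4], [217.0, 213.3]]
foot [[166.2, 200.6], [208.6, 223.0]]
rim [[131.9, 206.6], [242.1, 265.6]]
bore [[152.9, 217.6], [221.0, 254.0]]
tube.06 [[131.4, 370.3], [237.4, 431.4]]
tube.03 [[131.2, 445.2], [235.3, 507.2]]
base [[46.3, 444.6], [318.8, 610.0]]
```

View pics/g4.png

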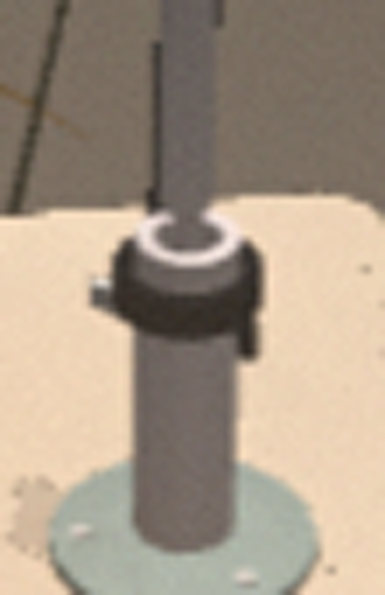

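carry_out(steps=[0,0,0.005,0,0,0,0,0,0,0.009,0,0,0,0,0,0,0.012,0,0,0,0,0,0,0.014,0,0,0,0,0,0,0.016,0,0,0,0,0,0,0.018,0,0,0,0,0,0,0.018,0,0,0,0])

```text
time_s: 8.45
eef_pos: [0.5236, 0.0472, 0.2867]
eef_rot: [-0.0, 0.462, 0.887, -0.0]
wrist_force: [-0.7, -1.5, -1.4]
opening: 0.2
grasp_force: 58.7
```

carry_out(steps=[0,0,0.006,0,0,0,0,0,0,0.012,0,0,0,0,0,0,0.018,0,0,0,0,0,0,0.024,0,0,0,0,0,0,0.03,0,0,0,0,0,0,0.036,0,0,0,0,0,0,0.036,0,0,0,0])

```text
time_s: 9.15
eef_pos: [0.5234, 0.0473, 0.2498]
eef_rot: [-0.001, 0.462, 0.887, -0.001]
wrist_force: [0.5, -3.4, -1.9]
opening: 0.198
grasp_force: 58.5
```

Run:
```python
from h import *
import cv2
o,r=tool();print(o['eef_pos'],o['wrist_force'],o['torque'])
b=ctrl.camera("side")[110:190,265:345,::-1];a=ctrl.camera("top")[170:250,310:390,::-1]
f=lambda b:cv2.convertScaleAbs(cv2.resize(b,None,fx=5,fy=5,interpolation=2),alpha=1.4)
cv2.imwrite("pics/g5.png",np.hstack([f(b),f(a)]))
```

```text
[0.52336972 0.04727093 0.24980239] [ 0.49604337 -3.37046059 -1.92751741] [-0.68600873 -0.12792493  0.00811745]
```

View pics/g5.png

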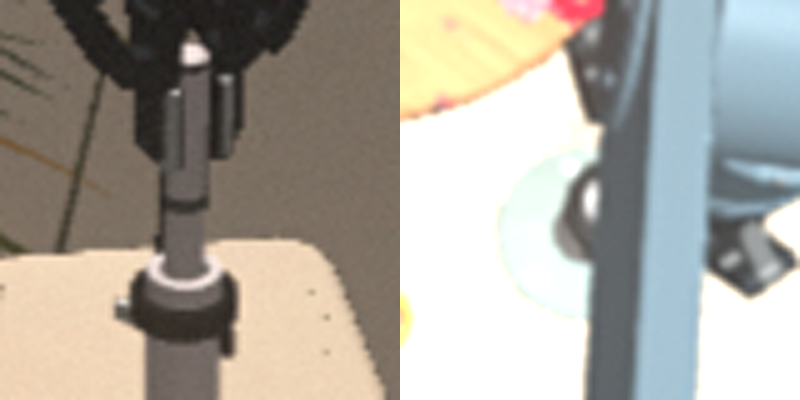

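carry_out(steps=[-0.0007,-0.0005,0,0,0,0,0,-0.0007,-0.0005,0.005,0,0,0,0,-0.0007,-0.0005,0.009,0,0,0,0,-0.0007,-0.0005,0.013,0,0,0,0,-0.0007,-0.0005,0.016,0,0,0,0,-0.0007,-0.0005,0.019,0,0,0,0,-0.0007,-0.0005,0.019,0,0,0,0])

```text
time_s: 9.95
eef_pos: [0.5234, 0.0466, 0.2314]
eef_rot: [-0.001, 0.462, 0.887, -0.0]
wrist_force: [-0.1, -0.2, -0.9]
opening: 0.197
grasp_force: 58.7
```

carry_out(steps=[0,0,0.004,0,0,0,0,0,0,0.008,0,0,0,0,0,0,0.011,0,0,0,0,0,0,0.014,0,0,0,0,0,0,0.014,0,0,0,0,0,0,0.014,0,0,0,0])

```text
time_s: 10.55
eef_pos: [0.5237, 0.0465, 0.2179]
eef_rot: [-0.0, 0.462, 0.887, -0.0]
wrist_force: [0.3, 0.6, -0.6]
opening: 0.199
grasp_force: 58.7
```

Run:
```python
from h import *
import cv2
o,r=tool();print(o['eef_pos'],o['wrist_force'],o['torque'],o['q'][5])
b=ctrl.camera("side")[125:195,275:335,::-1]
cv2.imwrite("pics/g6.png",cv2.convertScaleAbs(cv2.resize(b,None,fx=8,fy=8,interpolation=2),alpha=1.5))
x,y,z=o['eef_pos']
for n,zz,rr in(("marklo",z-.095,.009),("markhi",z-.089,.009),("rim",.122,.017),("bore",.122,.0105),("top",z-.025,.009)):
    q=np.array([proj("side",[x+rr*np.cos(a),y+rr*np.sin(a),zz]) for a in np.linspace(0,6.28,60)])
    q=(q-[275,125]+.5)*8-.5;print(n,np.round([q.min(0),q.max(0)]).tolist())
```

```text
[0.5236564  0.0464658  0.21789921] [ 0.27641901  0.61860213 -0.58379918] [0.01552462 0.02622468 0.01370763] -0.7481608867697856
marklo [[182.0, 287.0], [249.0, 323.0]]
markhi [[183.0, 268.0], [250.0, 304.0]]
rim [[153.0, 275.0], [279.0, 342.0]]
bore [[177.0, 287.0], [255.0, 329.0]]
top [[185.0, 57.0], [254.0, 90.0]]
```

View pics/g6.png

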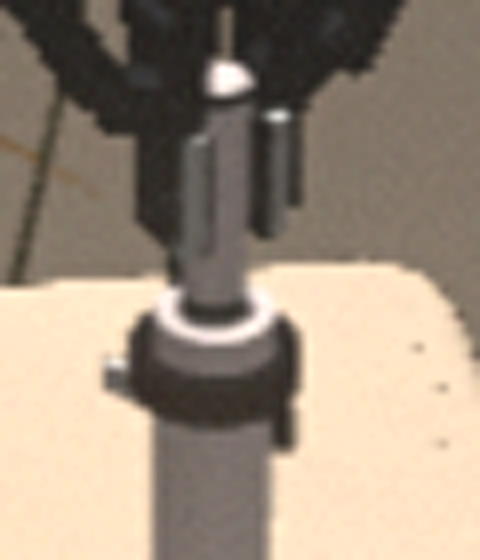

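carry_out(steps=[0,0,0.0008,0,0,0,0,0,0,0.0008,0,0,-0.06,0,0,0,0.0008,0,0,-0.12,0,0,0,0.0008,0,0,-0.18,0,0,0,0.0008,0,0,-0.24,0,0,0,0.0008,0,0,-0.3,0,0,0,0.0008,0,0,-0.36,0,0,0,0.0008,0,0,-0.42,0,0,0,0.0008,0,0,-0.48,0,0,0,0.0008,0,0,-0.5,0,0,0,0.0008,0,0,-0.5,0])

```text
time_s: 11.7
eef_pos: [0.5233, 0.0464, 0.2171]
eef_rot: [-0.001, 0.228, 0.974, -0.0]
wrist_force: [-2.9, -0.8, 1.2]
opening: 0.199
grasp_force: 59.8
```

Run:
```python
from h import *
for i in range(3):
    ctrl.camera("side");o,r=tool();print(o['eef_pos'],o['wrist_force'],o['torque'],o['q'][5],np.degrees(np.arctan2(*r.as_matrix()[[1,0],1])))
```

```text
[0.52329198 0.04640161 0.21706713] [-3.11712767 -1.60361125  0.85574374] [-0.19821665  0.57873072 -0.11876263] -1.2470007926356705 63.59111493813472
[0.52331422 0.04641706 0.21706437] [-4.58464407 -1.37223406  0.59483373] [-0.24057462  0.64340762 -0.07206005] -1.247032588938428 63.59344729760901
[0.52331461 0.04641095 0.21702379] [-4.27940843 -0.28587343  1.18486459] [-0.26334001  0.71047587 -0.03181205] -1.2472213502410487 63.60287077673222
```

carry_out(steps=[0,0,0,0,0,-0.06,0,0,0,0,0,0,-0.12,0,0,0,0,0,0,-0.18,0,0,0,0,0,0,-0.24,0,0,0,0,0,0,-0.3,0,0,0,0,0,0,-0.35,0,0,0,0,0,0,-0.35,0,0,0,0,0,0,-0.35,0])

```text
time_s: 12.65
eef_pos: [0.5233, 0.0462, 0.217]
eef_rot: [-0.001, 0.055, 0.998, -0.001]
wrist_force: [-2.8, -2.0, 1.5]
opening: 0.197
grasp_force: 61.2
```

Run:
```python
from h import *
import cv2
for i in range(2):
    b=ctrl.camera("side");o,r=tool();print(o['eef_pos'],o['wrist_force'],o['torque'],o['q'][5],np.degrees(np.arctan2(*r.as_matrix()[[1,0],1])))
cv2.imwrite("pics/s7.png",b[:,:,::-1])
```

```text
[0.52328161 0.04618409 0.21703408] [-5.43864708 -1.20745404  0.75881843] [-0.45601335  0.76444909 -0.09971225] -1.5974609330095049 83.6752244090584
[0.52327081 0.04616649 0.21703317] [-4.87247102 -1.59077468  1.39564633] [-0.5205114   0.7495026  -0.04236552] -1.5974502452538397 83.67325314565521
```

carry_out(steps=[0,0,0,0,0,-0.025,0,0,0,0,0,0,-0.05,0,0,0,0,0,0,-0.05,0,0,0,0,0,0,-0.05,0])

```text
time_s: 13.15
eef_pos: [0.5232, 0.0462, 0.217]
eef_rot: [-0.001, 0.03, 1.0, -0.001]
wrist_force: [-5.4, -1.7, 1.0]
opening: 0.199
grasp_force: 61.4
```

```bash
cat > st.py <<'E'
from h import *
L=[]
for i in range(3):
    ctrl.camera("side");o,r=tool();L.append(np.r_[o['eef_pos'],o['wrist_force'],o['torque'],o['q'][5],np.degrees(np.arctan2(*r.as_matrix()[[1,0],1]))])
print(o['time_s'],np.round(np.mean(L,0),4))
E
python3 st.py
```

```text
13.3 [ 5.23200e-01  4.62000e-02  2.17000e-01 -4.75310e+00 -2.18680e+00
  1.50190e+00 -5.41100e-01  7.73100e-01 -4.62000e-02 -1.64740e+00
  8.65357e+01]
```

carry_out(steps=[0,0,0,0,0,-0.025,0,0,0,0,0,0,-0.05,0,0,0,0,0,0,-0.05,0,0,0,0,0,0,-0.05,0])

```text
time_s: 13.7
eef_pos: [0.5232, 0.0461, 0.217]
eef_rot: [-0.001, 0.005, 1.0, -0.001]
wrist_force: [-5.4, -3.1, 0.9]
opening: 0.194
grasp_force: 61.8
```

```bash
python3 st.py
```

```text
13.85 [ 5.23200e-01  4.61000e-02  2.17000e-01 -4.88110e+00 -2.37880e+00
  1.77200e+00 -5.42900e-01  7.71100e-01 -5.60000e-02 -1.69740e+00
  8.94004e+01]
```

carry_out(steps=[0,0,0,0,0,-0.025,0,0,0,0,0,0,-0.05,0,0,0,0,0,0,-0.05,0,0,0,0,0,0,-0.05,0])

```text
time_s: 14.25
eef_pos: [0.5229, 0.0459, 0.217]
eef_rot: [-0.001, -0.02, 1.0, -0.001]
wrist_force: [-7.7, -4.5, 2.9]
opening: 0.195
grasp_force: 61.5
```

Run:
```python
exec(open("st.py").read())
import cv2
b=ctrl.camera("side")[115:195,265:345,::-1];a=ctrl.camera("top")[170:250,310:390,::-1]
f=lambda b,k:cv2.convertScaleAbs(cv2.resize(b,None,fx=5,fy=5,interpolation=2),alpha=k)
cv2.imwrite("pics/g7.png",np.hstack([f(b,1.6),f(a,1)]))
```

```text
14.4 [ 5.22900e-01  4.58000e-02  2.17000e-01 -6.98100e+00 -3.48530e+00
  2.45620e+00 -7.00100e-01  1.07850e+00 -9.51000e-02 -1.74730e+00
  9.22557e+01]
```

View pics/g7.png

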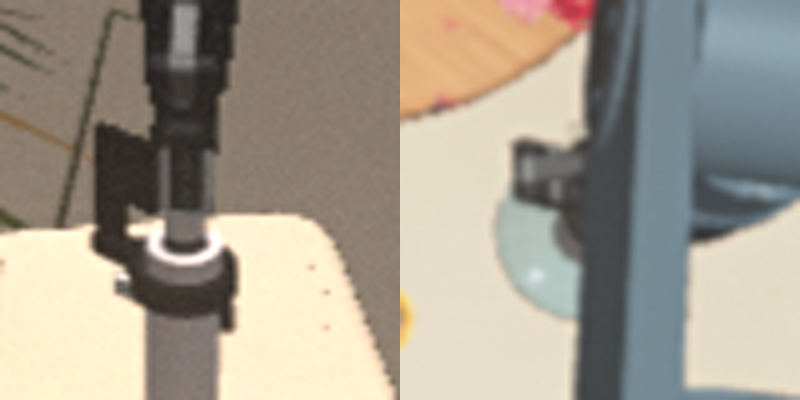

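carry_out(steps=[0,0,0,0,0,-0.02,0,0,0,0,0,0,-0.04,0,0,0,0,0,0,-0.04,0,0,0,0,0,0,-0.04,0])

```text
time_s: 14.9
eef_pos: [0.5226, 0.0455, 0.217]
eef_rot: [-0.002, -0.04, 0.999, -0.001]
wrist_force: [-7.8, -4.9, 2.8]
opening: 0.193
grasp_force: 61.9
```

```bash
python3 st.py
```

```text
15.05 [ 5.22600e-01  4.55000e-02  2.17000e-01 -8.30780e+00 -5.37390e+00
  3.18770e+00 -9.70800e-01  1.26970e+00 -1.74600e-01 -1.78730e+00
  9.45455e+01]
```

```bash
python3 -c "
from bench import ctrl
print(ctrl.hand_in())"
```

```text
the job is handed in; nothing more can be done
None
```

I handed the job in at about 15 s with no verdict returned: the long leg is in the tube with its mark within about a millimetre of the rim and still gripped, and the cam lever is pushed to what the rising torque shows is its stop. The short leg and the cone of thread were not touched.

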